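# Load the slide tray into the slide dryer

### The job

First stand the blue-capped staining jar, which is in the way on the dryer's steel plate, upright on the grey drip tray. Then slide the orange slide tray along the plate into the dryer's mouth, nose first and fully home against the stop, keeping it flat on the plate because the slides are wet. Finally swing the dryer's aluminium flap down until it is shut, and leave everything else as it stands.

Things in the scene. Friction and masses are not known exactly. Their poses are not given: they have to be found in the camera images.
- dryer: Slide dryer, fixed: blue housing behind a steel loading plate. Origin on the bench (z 0) under the middle of the mouth; x points into the mouth, y across it, z up (mm, this frame). Plate 12 thick, x -360 to 200, y -160 to 160; it is also the tunnel's floor, no step. Low hood over the entrance: x 0 to 55, y -150 to 150, top 39 above the bench. Housing behind it: x 55 to 200, 137 high.
- mouth (a point): Middle of the mouth's lower edge, on top of the plate (12 mm above the bench); axes as the dryer's. Tunnel, mm from here: 112 wide at x 0, narrowing evenly to 99 at x 30, then parallel; 22 high; stop face at x 110.
- tray: Orange slide tray with four glass slides lying flush, loose, 118 long (x), 96 wide (y), 14 high, about 0.26 kg; too wide to grip, to be pushed. Origin in the middle of its underside, x to its nose (front 10 mm only 88 wide). Rear edge at x -59, upright, full width. Starts with its nose roughly towards the mouth. Fully home: origin 51 mm inside the mouth, rear edge 8 mm outside it.
- flap (a joint): Angle of the dryer's aluminium flap, rad: 0 shut; 2.5 to 3.05 at the start (limit 3.1), folded up and back over the hood. Its stiff hinge holds it at any angle, so it must be swung all the way; about 1 N at the tab moves it. It cannot shut while the tray's rear edge sticks out more than 14 mm.
- flap_hinge (a point): Middle of the flap's hinge axis, along the dryer's y, 39 mm above the bench, right over the mouth's edge. Flap: L-section, 116 wide. Shut: its strip lies 5 mm above the hinge, reaching 18 mm forward; its panel (3 thick, 18 mm forward to the outer face) hangs down to 23 below the hinge. At 3.1 the panel stands upright, outer face 18 mm behind the hinge, edge 23 mm above it.
- flap_tab (a point): Middle of the flap's black finger tab, 50 wide, 6 thick, standing 10 mm out from the panel's outer face: 23 mm forward of and 18 mm below the hinge when shut; 23 mm behind and 18 mm above it at 3.1. It moves with the flap.
- jar: Staining jar with BLUE cap, loose, upright on the plate between tray and mouth, 84 high, white body 47 diameter up to 66, cap 50 diameter above; 0.17 kg. Origin in the middle of its underside, z up.
- drip: Grey drip tray, fixed, open top: 250 (its x) by 110 (its y), 16 high, walls and floor 4 thick. Origin in the middle of its underside on the bench. The other jar stands in it, off to one side or in the middle; there is always room for one more in line at an end.
- jar_other: Bystander: same jar with a YELLOW cap, standing in the drip tray. Origin in the middle of its underside.
- block_pink: Bystander: pink tissue cassette with wax block, 42 x 28 x 14, on the plate at the dryer's +y side near the mouth. Origin in the middle of its underside.
- block_green: Bystander: green tissue cassette with wax block, 42 x 28 x 14, on the plate at the dryer's -y side near the mouth. Origin in the middle of its underside.
- forceps: Bystander: steel forceps, 122 long (x), 12 wide, 6 high, lying along one long side of the plate. Origin near the middle of its underside.
- bottle: Bystander: amber bottle with red cap, 64 diameter, 150 high, on the bench near the far end of the drip tray. Origin in the middle of its underside.
- slide_box: Bystander: closed blue slide box, 85 x 100 x 34, on the bench behind the dryer. Origin in the middle of its underside.
- timer: Bystander: white bench timer, 60 x 60 x 24, on the bench behind the dryer. Origin in the middle of its underside.
Things that resemble listed ones, but are neither listed nor needed, are in the scene too. Of the things shaped like the tray, the orange one is meant. What is shaped like the jar but green is not meant.

How it is judged:
On the way, in this order (a step that is already met when the one before it is completed fails the run):
1. the blue-capped jar stands upright on the drip tray (x of jar in the frame of drip between -0.105 and 0.105 m and y of jar in the frame of drip between -0.036 and 0.036 m and height (world z) of jar below 0.009 m and angle between jar's own z axis and vertical below 0.1 rad), for 0.2 s.
2. the tray is fully home in the dryer (within 4 mm) (x of tray in the frame of dryer above 0.047 m and angle between the x axis of tray and the x axis of dryer, either way round below 0.06 rad), for 0.2 s.
At the end, for the whole second after the job is handed in: The blue-capped jar stands upright (within 0.1 rad) and at rest on the drip tray's floor; the slide tray is in the dryer, straight, at rest and within 4 mm of its stop; the flap is shut (below 0.1 rad) (all of step 1 and all of step 2 and linear speed of each of jar, tray below 0.02 m/s and y of tray in the frame of dryer between -0.006 and 0.006 m and value of joint flap below 0.1 rad); the robot touches nothing.
It fails at once if the slide tray is lifted more than 10 mm off the plate or tipped (height (world z) of tray above 0.022 m or height (world z) of tray below 0.004 m or angle between tray's own z axis and vertical above 0.12 rad).
It fails at once if the blue-capped jar is tipped (more than 0.5 rad) (angle between jar's own z axis and vertical above 0.5 rad).
It fails at once if another thing is shifted more than 30 mm or knocked over (distance of any of jar_other, block_pink, block_green, forceps, bottle, slide_box, timer from where it was at the start of the episode above 0.03 m or angle between any of jar_other, bottle's own z axis and vertical above 0.4 rad).
It also fails if it takes over 70 s, if anything falls off the work surface, if the arm or the gripper's body presses on something with over 40 N, if the wrist force passes 120 N, or if a joint passes its speed limit or range.

### The arm

A 7-joint arm with a two-finger parallel gripper is mounted at the origin on the work surface. World frame = base frame: x ahead of the robot, y to its left, z up, the work surface at z = 0. Lengths are in m, angles in rad, forces in N, time in s.
With the tool pointing down it reaches from about 0.4 to 0.85 m from the base axis. Payload 10.4 kg.
Tool frame: the origin (TCP) lies midway between the tips of the shut fingers; the grasp point (between the pads) lies 19 mm behind it; z points along the fingers, x is the direction in which the jaws open and shut, and the axes are right-handed (so a half turn about z gives the same grasp; the last joint's range is limited). The gripper opens to 87 mm and grips with 3 to 60 N. Pads are 19 mm wide; open, the fingers measure 117 mm over their backs; the gripper's body (75 mm by 190 mm) begins 51 mm behind the grasp point.
Start: joints at [1.297, 0.332, -0.065, 1.46, 0.022, 1.35, -0.088], TCP at [0.155, -0.605, 0.223] pointing down, gripper open.
Joint ranges: [-2.6, 2.6], [-0.5, 2.12], [-1.47, 1.34], [0.16, 2.42], [-1.27, 4.41], [0.06, 2.06], [-2.6, 2.6]. Speed limits (rad/s): [2.22, 2.22, 2.79, 2.79, 3.14, 3.14, 3.14].

### API

Orientations are given as a unit quaternion [x, y, z, w].
In Python, from bench import r gives the robot as it stands. The module is installed in compiled form; this text tells all that it offers.
- The arm moves only by the tool play_rows, never from a script. Its argument "commands" is a list of rows, each a list of 7 numbers: the shift along the world's x, y, z in cm, then the turn, a rotation vector about the world's x, y, z in rad, then the finger opening in cm, from 0 to 8.7. A call has 1 to 20 rows; each row shifts and turns the commanded pose from where the row before left it; what a row does not reach is not made up. A row lasts 1/8 s, in which the tool goes at most 62.5 mm and 10.7 degrees, less where a joint would pass 70% of its speed; a pose out of reach is approached as far as the arm can. A call is refused whole if a number of a shift passes 6.25 or a number of a turn 0.188, either way. A call with a gripper value outside its range is refused whole. The fingers move at their own pace and stop on an object; "grip_force" is the grip in N (left out, the last holds). Time passes only in rows, so rows that do not move let the fingers close. It gives the time, the measured TCP pose, the force and the opening at its end, in the units of the state.
- r.read_state(): the state, without advancing time (a new reading comes with each control period).
- r.camera(name): name is "scene" or "side" or "wrist"; returns a dict with "img" (480x640x3 uint8, red, green, blue), "K" (3x3 intrinsics, pixels), "k1" (the pictures are not rectified: a ray, as slopes to the right and down, at radius r is drawn at 1 + k1 r^2 times it, then the intrinsics apply), "camera_from_world" (4x4, takes a point from world to camera coordinates). Camera axes: x right, y down, z forward; pixel columns grow to the right and rows downward; lengths in m; the calibration is good to about 2 mm. A picture is of the moment at which its call begins. There is no depth.
- r.close_job(): hands the job in, once; it reports no verdict.
The state is a dict: "time": time; "joint_positions": joint angles; "joint_vel": joint speeds; "joint_torque": joint torques, N m; "ee_pos": TCP position; "eef_rot": TCP orientation; "ft_force": force on the tool from outside, world axes, zero at the start; "torque": the same for the moment, N m; "width": finger opening in m.
Only numpy, scipy, OpenCV 4.12 (cv2) and the standard library are available. Lean on these libraries where they do the work, as an engineer would, in place of code of your own. Each camera call takes 0.05 s, during which the arm holds its last target. There are 200 camera calls.

## Working session

There is one attempt and no reset: what is moved stays moved. The work goes in short steps, Python scripts to look and compute and a tool call to move; the robot and the scene stay as the last step left them, time stands still between calls to the robot, and variables do not carry over. Pictures are saved under pics/ and viewed, about 8 in all and at most 12, crops included, and the job is handed in when it is done.

Besides the shell and the picture viewer there is one more tool, called as a command line: name --pt "numbers of a row" for each row, then --argument value for the rest. play_rows: Moves the arm, as the interface text tells. Its arguments: {"type":"object","properties":{"commands":{"type":"array","items":{"type":"array","items":{"type":"number"}}},"grip_force":{"type":"number"}},"required":["commands"]}

```bash
mkdir -p pics; cat > h.py <<'E'
import numpy as np, cv2
from bench import r
def snap(n,f):
    c=r.camera(n); cv2.imwrite(f'pics/{f}.png',c['img'][:,:,::-1]); np.savez(f'pics/{f}.npz',**{k:np.array(v) for k,v in c.items()}); return c
def ld(f): return dict(np.load(f'pics/{f}.npz'))
def back(c,uv,z):
    K=c['K'];k=float(c['k1']);T=c['camera_from_world'];out=[]
    for u,v in np.atleast_2d(uv):
        d=np.array([(u-K[0,2])/K[0,0],(v-K[1,2])/K[1,1]]);s=d.copy()
        for _ in range(30): s=d/(1+k*(s@s))
        w=T[:3,:3].T@np.array([s[0],s[1],1]);o=-T[:3,:3].T@T[:3,3]
        out.append(o+w*(z-o[2])/w[2])
    return np.array(out)
def proj(c,P):
    K=c['K'];k=float(c['k1']);T=c['camera_from_world'];P=np.atleast_2d(P)
    q=P@T[:3,:3].T+T[:3,3];s=q[:,:2]/q[:,2:];s=s*(1+k*(s**2).sum(1,keepdims=True))
    return s*[K[0,0],K[1,1]]+[K[0,2],K[1,2]]
def crop(f,x,y,w,h,s,g):
    im=cv2.imread(f'pics/{f}.png')[y:y+h,x:x+w]; cv2.imwrite(f'pics/{g}.png',cv2.resize(im,None,fx=s,fy=s,interpolation=cv2.INTER_CUBIC))
E
python3 - <<'E'
from h import *
for n in('scene','side'):
    c=snap(n,n+'0'); T=c['camera_from_world'];print(n,-T[:3,:3].T@T[:3,3],T[2,:3],c['K'][0,0],c['k1'])
s=r.read_state();print(s['ee_pos'],s['eef_rot'],s['joint_positions'],s['width'],s['ft_force'])
E
```

```text
scene [1.40225204 0.39861624 0.85631618] [-0.73382541 -0.28524272 -0.6165524 ] 515.0813419567762 0.03795415710053376
side [0.21882481 0.75075375 0.75012321] [ 0.28326134 -0.67777983 -0.67851125] 471.1966039205977 -0.08210953479671748
[ 0.15500644 -0.60511239  0.22182328] [ 7.89985934e-01 -6.13124627e-01 -5.26004469e-04 -3.73217491e-04] [ 1.29741107  0.33281787 -0.06468487  1.46086662  0.02159196  1.34989304
 -0.08851228] 0.0871740945239564 [ 0.12946103 -0.13533511  0.80891575]
```

View pics/scene0.png

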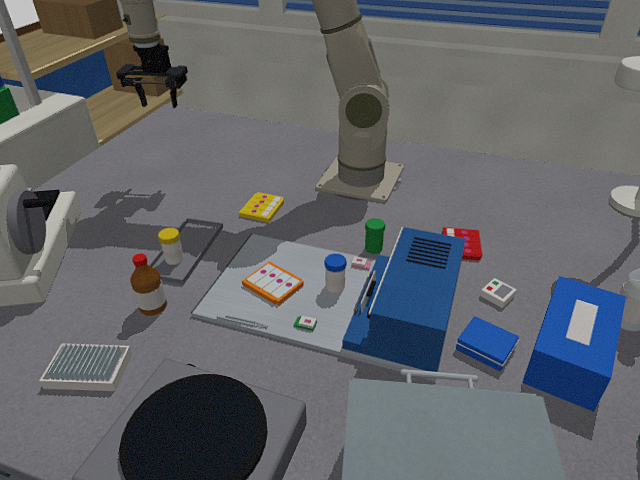

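View pics/side0.png

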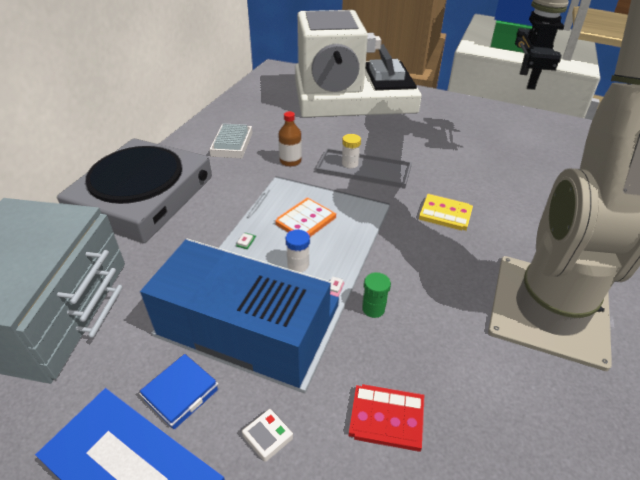

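```bash
python3 - <<'E'
from h import *
crop('scene0',140,205,340,170,2.35,'c1'); crop('side0',140,125,290,265,2.2,'c2')
E
```

```text
(no output)
```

View pics/c1.png

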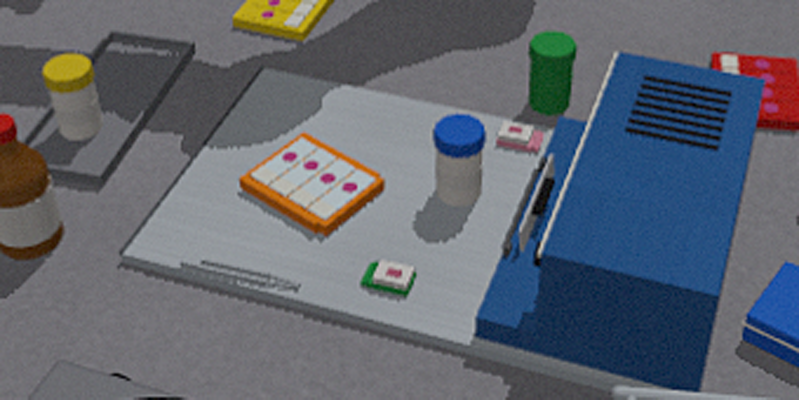

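View pics/c2.png

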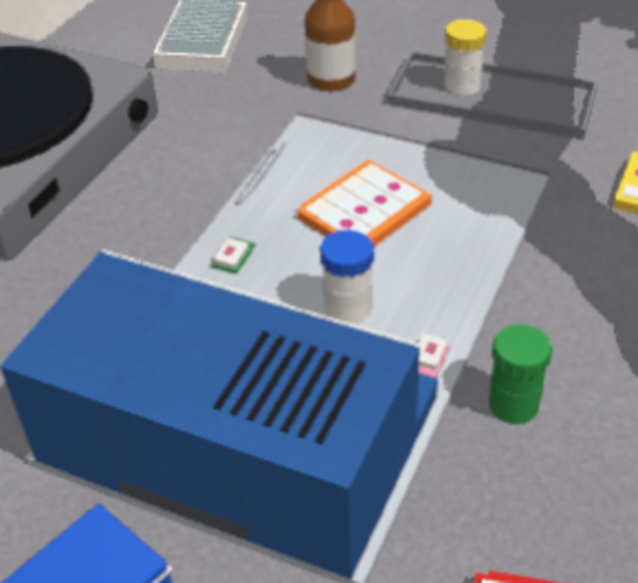

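```bash
cat > m.py <<'E'
from h import *
from scipy.optimize import least_squares
A=ld('scene0');B=ld('side0')
a=lambda p:np.array(p)/2.35+[140,205]
b=lambda p:np.array(p)/2.2+[140,125]
def R(t):return np.array([[np.cos(t),-np.sin(t)],[np.sin(t),np.cos(t)]])
def W(p,l): l=np.array(l,float); return np.c_[l[:,:2]@R(p[2]).T+p[:2],l[:,2]]
def fit(sa,sb,la,lb,p0,fr=None):
    def f(p):
        P=[]
        if len(la):P.append((proj(A,W(p,la(p) if callable(la) else la))-a(sa)).ravel())
        if len(lb):P.append((proj(B,W(p,lb))-b(sb)).ravel())
        return np.concatenate(P)
    s=least_squares(f,p0,loss='soft_l1');print(np.round(s.x,4),np.round(f(s.x).reshape(-1,2),1).tolist());return s.x
E
cat > m1.py <<'E'
from m import *
la=np.array([(-360,160,12),(-360,-160,12),(55,160,137),(55,-160,137),(200,160,137),(200,-160,137),(0,-150,39)])/1e3
sa=[(262,70),(123,255),(618,53),(541,262),(763,80),(718,297),(480,322)]
lb=np.array([(-360,-160,12),(-360,160,12),(55,-160,137),(55,160,137),(200,-160,137),(200,160,137),(200,160,12),(200,-160,12)])/1e3
sb=[(297,115),(548,174),(103,252),(420,347),(5,366),(350,487),(358,580),(28,460)]
def f(p,full=False):
    q=[la.copy(),lb.copy()]
    for l in q:
        m=l[:,2]>.1; l[m,1]*=p[3]/.16
    e=np.r_[proj(A,W(p,q[0]))-a(sa),proj(B,W(p,q[1]))-b(sb)]
    return e if full else e.ravel()
s=least_squares(f,[.55,.15,1.4,.15],loss='soft_l1');D=s.x;print('dryer',D.round(4));print(f(D,1).round(1).tolist())
back2=lambda p:((np.array(p)-D[:2])@R(D[2]))*1e3
# tray
ta=back(A,a([(303,134),(383,183),(320,225),(241,183)]),.026)[:,:2];tb=back(B,b([(369,161),(431,198),(299,210)]),.026)[:,:2]
print('tray a',ta.round(4).tolist(),back2(ta).round(0).tolist());print('tray b',tb.round(4).tolist(),back2(tb).round(0).tolist())
print('sides',np.linalg.norm(np.diff(np.r_[ta,ta[:1]],axis=0),axis=1))
for n,pa,pb,z in(('jar',(460,126),(347,244),.096),('other',(69,66),(465,32),.088)):
    x=back(A,a(pa),z)[0,:2];y=back(B,b(pb),z)[0,:2];print(n,x.round(4),y.round(4),back2((x+y)/2).round())
print('drip a',back(A,a([(112,34),(195,43),(99,187)]),.016)[:,:2].round(4).tolist())
print('drip b',back(B,b([(414,55),(594,85),(583,134),(386,97)]),.016)[:,:2].round(4).tolist())
for n,pa in(('pink',(520,140)),('green',(389,278)),('forc1',(203,264)),('forc2',(298,290))):x=back(A,a(pa),.02)[0,:2];print(n,x.round(3),back2(x).round())
E
python3 m1.py
```

```text
dryer [0.5549 0.1747 1.5938 0.1496]
[[-0.4, -1.4], [-1.2, -1.2], [-0.0, -1.2], [0.4, -4.7], [0.8, -1.1], [0.5, -1.7], [-1.5, -2.9], [-0.7, -1.5], [-0.0, -0.9], [-2.0, -0.6], [-0.3, -0.6], [-3.2, 0.3], [-0.7, 0.4], [2.5, 1.6], [-1.8, -1.1]]
tray a [[0.514, -0.082], [0.5575, 0.0283], [0.6355, -0.0069], [0.6068, -0.1085]] [[-256.0, 47.0], [-146.0, 1.0], [-183.0, -76.0], [-284.0, -45.0]]
tray b [[0.5932, -0.1096], [0.5047, -0.0758], [0.6283, -0.0008]] [[-285.0, -32.0], [-249.0, 56.0], [-177.0, -69.0]]
sides [0.11861148 0.08557625 0.105605   0.09654125]
jar [0.5249 0.0997] [0.5255 0.0984] [-75.  31.]
other [ 0.5615 -0.3301] [ 0.5556 -0.3209] [-500.    8.]
drip a [[0.4092, -0.3863], [0.3918, -0.2823], [0.6524, -0.2499]]
drip b [[0.6345, -0.3549], [0.3977, -0.3808], [0.3838, -0.2717], [0.6307, -0.2497]]
pink [0.438 0.138] [-34. 118.]
green [0.673 0.081] [ -96. -116.]
forc1 [ 0.717 -0.093] [-271. -155.]
forc2 [0.716 0.007] [-172. -157.]
```

Orange tray is at c1 (312,182); the yellow (285,10) and red (760,90) trays are lookalikes. The blue-capped jar is at c1 (459,135); the green jar (551,70) and the yellow-capped one (69,70) are not meant. The crop confirms the colours. I'm moving above the blue jar now.

play_rows --pt "3.7 4.44 0 0 0 0.165 8.7" --pt "3.7 4.44 0 0 0 0.165 8.7" --pt "3.7 4.44 0 0 0 0.165 8.7" --pt "3.7 4.44 0 0 0 0.165 8.7" --pt "3.7 4.44 0 0 0 0.165 8.7" --pt "3.7 4.44 0 0 0 0.165 8.7" --pt "3.7 4.44 0 0 0 0.165 8.7" --pt "3.7 4.44 0 0 0 0.165 8.7" --pt "1.25 5.8 0 0 0 0 8.7" --pt "1.25 5.8 0 0 0 0 8.7" --pt "1.25 5.8 0 0 0 0 8.7" --pt "1.25 5.8 0 0 0 0 8.7" --pt "1.25 5.8 0 0 0 0 8.7" --pt "1.25 5.8 0 0 0 0 8.7" --pt "0 0 0 0 0 0 8.7" --pt "0 0 0 0 0 0 8.7" --grip_force 20

```text
time: 2.1
ee_pos: [0.5259, 0.0973, 0.2221]
eef_rot: [1.0, 0.0, -0.0, 0.0]
ft_force: [0.2, -1.2, -0.3]
width: 0.0867
```

```bash
python3 - <<'E'
from h import *
c=snap('wrist','w1');T=c['camera_from_world'];print(-T[:3,:3].T@T[:3,3],T[2,:3])
s=r.read_state();print(s['ee_pos'],s['eef_rot'],s['joint_positions'])
for p in [(.525,.099,.096),(.525,.099,.012)]: print(proj(c,p))
E
```

```text
[0.52610945 0.17034102 0.38572624] [-0.00096681 -0.26708795 -0.96367167]
[0.52605836 0.09639635 0.22219671] [ 9.99999605e-01 -7.65107846e-04 -3.11997477e-04  3.27113952e-04] [ 0.44018699  0.21679097 -0.80042919  1.66607505  0.16015462  1.32717273
 -0.38900528]
[[314.78168378 230.09473102]]
[[315.14315507 208.51497279]]
```

View pics/w1.png

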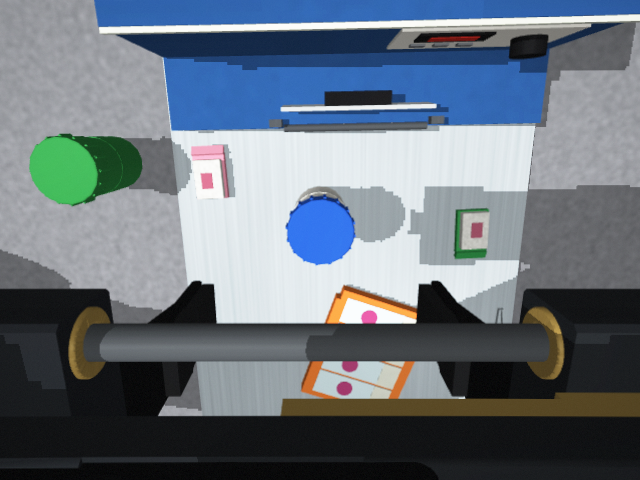

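```bash
python3 - <<'E'
from h import *
c=ld('w1')
print('jar',back(c,(320.5,230),.096))
q=back(c,[(172,131),(535,125)],.039)[:,:2];d=q[0]-q[1];print('hood',q,q.mean(0),np.linalg.norm(d),np.arctan2(d[1],d[0])-np.pi/2)
q=back(c,[(281,109),(436,104)],.062)[:,:2];d=q[0]-q[1];print('flap',q,q.mean(0),np.linalg.norm(d),np.arctan2(d[1],d[0])-np.pi/2)
print('hinge',back(c,[(285,127),(431,122)],.042)[:,:2])
print('traynose',back(c,[(344,286),(417,304)],.026)[:,:2])
E
```

```text
jar [[0.52918744 0.0990789  0.096     ]]
hood [[0.40755933 0.16844628]
 [0.70428442 0.17347   ]] [0.55592187 0.17095814] 0.29676760900462296 -4.695460060793148
flap [[0.49926795 0.18479943]
 [0.61603246 0.18847085]] [0.55765021 0.18663514] 0.11682221702380925 -4.680956372388693
hinge [[0.50055328 0.17181406]
 [0.6186793  0.1758123 ]]
traynose [[0.5523749  0.02744122]
 [0.62250275 0.0091994 ]]
```

The picture shows the blue cap at (320,230) with the flap and its tab behind it at (358,98). Both calibrations agree to 3 mm, so I'm descending and gripping.

play_rows --pt "0.2 0.25 -3 0 0 0 8.7" --pt "0 0 -4 0 0 0 8.7" --pt "0 0 -4 0 0 0 8.7" --pt "0 0 -3.5 0 0 0 8.7" --pt "0 0 -2 0 0 0 8.7" --pt "0 0 -1.4 0 0 0 8.7" --pt "0 0 0 0 0 0 8.7" --pt "0 0 0 0 0 0 3" --pt "0 0 0 0 0 0 3" --pt "0 0 0 0 0 0 3" --pt "0 0 0 0 0 0 3" --pt "0 0 0 0 0 0 3" --pt "0 0 0 0 0 0 3" --pt "0 0 0 0 0 0 3" --grip_force 20

```text
time: 3.9
ee_pos: [0.5283, 0.1003, 0.0437]
eef_rot: [1.0, -0.0, 0.0, -0.0]
ft_force: [1.3, -0.4, 1.0]
width: 0.0496
```

play_rows --pt "0 0 1 0 0 0 3" --pt "0 0 3 0 0 0 3" --pt "0 0 4 0 0 0 3" --pt "0 0 4 0 0 0 3" --pt "-0.4 -2 2 0 0 0 3" --pt "-0.8 -4.2 0 0 0 0 3" --pt "-0.9 -4.7 0 0 0 0 3" --pt "-0.9 -4.7 0 0 0 0 3" --pt "-0.9 -4.7 0 0 0 0 3" --pt "-0.9 -4.7 0 0 0 0 3" --pt "-0.9 -4.7 0 0 0 0 3" --pt "-0.9 -4.7 0 0 0 0 3" --pt "-0.8 -4.2 0 0 0 0 3" --pt "-0.4 -3 0 0 0 0 3" --pt "0 0 0 0 0 0 3" --pt "0 0 0 0 0 0 3"

```text
time: 5.9
ee_pos: [0.4503, -0.3148, 0.1837]
eef_rot: [1.0, 0.0, 0.0, -0.0]
ft_force: [0.1, 0.0, -2.0]
width: 0.0494
```

```bash
python3 - <<'E'
from h import *
snap('wrist','w2');snap('side','s2')
im=np.vstack([cv2.resize(cv2.imread('pics/w2.png'),None,fx=.9,fy=.9)[:,:],]);c=cv2.imread('pics/s2.png')[60:230,260:480]
c=cv2.resize(c,None,fx=1,fy=1);out=np.zeros((480,800,3),np.uint8);out[:,:640]=0
out[:432,:576]=im;out[:170,580:800]=c;cv2.imwrite('pics/v2.png',out)
E
```

```text
(no output)
```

View pics/v2.png

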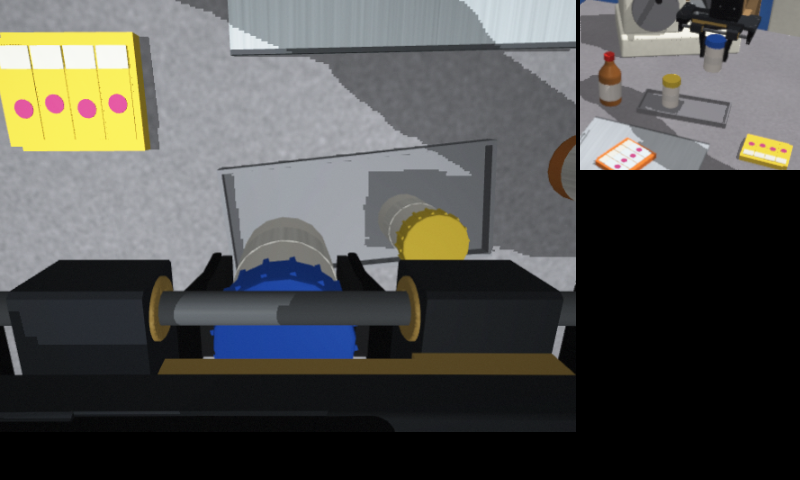

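```bash
python3 - <<'E'
from h import *
c=ld('w2');q=back(c,np.array([(221,170),(495,139),(492,252)])/.9,.016)[:,:2];print(q)
d=q[1]-q[0];L=np.linalg.norm(d);t=d/L;n=np.array([t[1],-t[0]]);C=q[:2].mean(0)+n*.055
y=back(c,np.array([433,237])/.9,.088)[0,:2]
print(L,np.arctan2(d[1],d[0]),C,'other',y,(y-C)@t,(y-C)@n); e=r.read_state()['ee_pos'][:2]; print('tcp',(e-C)@t,-(e-C)@n)
E
```

```text
[[ 0.39290363 -0.28865048]
 [ 0.63605945 -0.2608328 ]
 [ 0.64966665 -0.36698596]]
0.24474185607042911 0.11390745114376846 [ 0.52073291 -0.32938522] other [ 0.56088933 -0.32807078] 0.040045582397709154 0.0032583156445263415
tcp -0.0680690855353477 0.022767882464225037
```

The jar hangs straight in the jaws. The drip tray's free end is its -x end; the yellow jar is at drip x of about +40 mm. I'm placing the jar at about -65 mm.

play_rows --pt "0.2 -0.8 0 0 0 0 3" --pt "0.2 -0.8 -1 0 0 0 3" --pt "0 0 -3 0 0 0 3" --pt "0 0 -4 0 0 0 3" --pt "0 0 -3 0 0 0 3" --pt "0 0 -2 0 0 0 3" --pt "0 0 -1 0 0 0 3" --pt "0 0 -0.6 0 0 0 3" --pt "0 0 -0.2 0 0 0 3" --pt "0 0 0 0 0 0 3" --pt "0 0 0 0 0 0 3"

```text
time: 7.38
ee_pos: [0.4544, -0.332, 0.0361]
eef_rot: [1.0, -0.0, 0.0, 0.0]
ft_force: [1.2, -0.2, -1.8]
width: 0.0495
```

play_rows --pt "0 0 -0.1 0 0 0 3" --pt "0 0 0 0 0 0 3"

```text
time: 7.62
ee_pos: [0.4546, -0.3323, 0.0356]
eef_rot: [1.0, -0.0, 0.001, 0.001]
ft_force: [-1.4, 1.3, 5.4]
width: 0.0499
```

Touchdown (+5 N). I'm opening the jaws, rising, and heading for the rear of the tray.

play_rows --pt "0 0 0 0 0 0 7.5" --pt "0 0 0 0 0 0 7.5" --pt "0 0 0 0 0 0 7.5" --pt "0 0 0 0 0 0 7.5" --pt "0 0 2 0 0 0 7.5" --pt "0 0 4 0 0 0 7.5" --pt "0 0 5 0 0 0 7.5" --pt "0 0 5 0 0 0 7.5" --pt "1 3.5 1 0 0 0 7.5" --pt "2 4 0 0 0 0 5" --pt "2.5 4 0 0 0 0 3" --pt "2.5 3 0 0 0 0 1" --pt "2 2 0 0 0 0 0" --pt "0 0 0 0 0 0 0" --pt "0 0 0 0 0 0 0"

```text
time: 9.5
ee_pos: [0.5538, -0.1675, 0.2053]
eef_rot: [1.0, -0.0, 0.0, 0.0]
ft_force: [-0.2, -0.7, -1.1]
width: 0.0226
```

```bash
python3 - <<'E'
from h import *
snap('wrist','w3');snap('side','s3');s=r.read_state();print(s['ee_pos'],s['width'])
im=cv2.resize(cv2.imread('pics/w3.png')[:330],None,fx=1.25,fy=1.25);c=cv2.imread('pics/s3.png')[100:220,290:430]
out=np.zeros((600,800,3),np.uint8);out[:412]=im[:412];out[412:600,:224]=cv2.resize(c,None,fx=1.6,fy=1.6)[:188,:224];cv2.imwrite('pics/v3.png',out)
E
```

```text
[ 0.55355574 -0.16798731  0.20502739] 0.014976226491193952
```

View pics/v3.png

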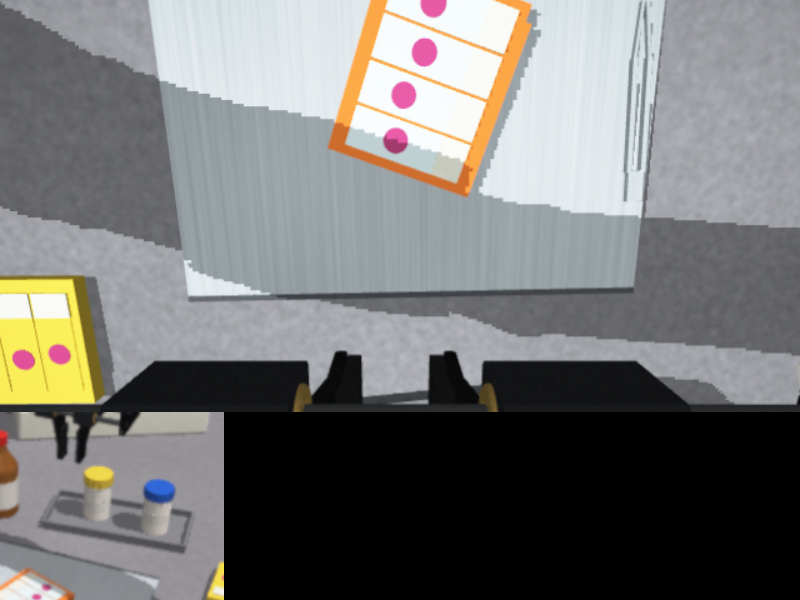

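```bash
python3 - <<'E'
from h import *
c=ld('w3');q=back(c,np.array([(330.5,150),(467,194.5),(528,14)])/1.25,.026)[:,:2];print(q)
d=q[1]-q[0];L=np.linalg.norm(d);t=d/L;n=np.array([-t[1],t[0]]);print('L',L,'yaw rel x',np.arctan2(t[1],t[0]),'center',q[:2].mean(0)+.059*n,'side',np.linalg.norm(q[2]-q[1]))
D=np.array([.556,.173,1.594]);C=q[:2].mean(0)+.059*n
R=np.array([[np.cos(D[2]),-np.sin(D[2])],[np.sin(D[2]),np.cos(D[2])]]);print('in dryer',(C-D[:2])@R,'nose left pred',C+.059*n-.044*t)
p=back(c,np.array([(188,298),(634,290)])/1.25,.012)[:,:2];print('plate rear corners',p,((p-D[:2])@R))
E
```

```text
[[ 0.51222836 -0.08756236]
 [ 0.60135968 -0.11559404]
 [ 0.6338633  -0.00917671]]
L 0.09343535989323437 yaw rel x -0.3047047461832774 center [ 0.5744947 -0.045296 ] side 0.11127054258075603
in dryer [-0.21866634 -0.01342491] nose left pred [0.55022222 0.02418671]
plate rear corners [[ 0.40386457 -0.19023519]
 [ 0.72629678 -0.18397738]] [[-0.35960762  0.16052211]
 [-0.36083244 -0.16196849]]
```

play_rows --pt "-0.36 1.6 0 0 0 -0.15 6" --pt "-0.36 1.75 0 0 0 -0.15 6" --pt "0 0 -4 0 0 0 6" --pt "0 0 -4.5 0 0 0 6" --pt "0 0 -4.5 0 0 0 6" --pt "0 0 -3 0 0 0 6" --pt "0 0 -2 0 0 0 6" --pt "0 0 -0.7 0 0 0 6" --pt "0 0 0 0 0 0 6" --pt "0 0 0 0 0 0 6"

```text
time: 10.85
ee_pos: [0.5477, -0.1335, 0.0188]
eef_rot: [0.989, -0.149, 0.001, 0.0]
ft_force: [0.2, -0.1, 0.0]
width: 0.0599
```

```bash
cat > plan.py <<'E'
from h import *
import sys
D=np.array([.556,.173,1.591]);f=.0095
R=np.array([[np.cos(D[2]),-np.sin(D[2])],[np.sin(D[2]),np.cos(D[2])]])
def tcp(p):
    C=D[:2]+R@p[:2]; h=p[2]+D[2]; return np.r_[C-(.059+f)*np.array([np.cos(h),np.sin(h)]),h-np.pi/2]
def run(p,segs):
    s=r.read_state();q=s['eef_rot'];yaw=2*np.arctan2(q[1],q[0]); cur=np.r_[s['ee_pos'][:2],yaw]; print('now',cur.round(4),s['ee_pos'][2],s['width'])
    P=[np.array(p)]
    for L,k,n in segs:
        for _ in range(n):
            x,y,t=P[-1];ds=L/n;tm=t+k*ds/2;P.append(np.array([x+ds*np.cos(tm),y+ds*np.sin(tm),t+k*ds]))
    T=[tcp(p) for p in P];prev=cur
    for p,t in zip(P,T):
        d=t-prev;d[2]=(d[2]+np.pi)%(2*np.pi)-np.pi;print((d*[100,100,1]).round(3).tolist(),(p*[1e3,1e3,1]).round(2).tolist());prev=t
E
python3 - <<'E'
from plan import *
run([-.219,-.013,-.32],[(.52*.065,1/.065,12),(.060,0,8),(.03,-1/.15,5)])
E
```

```text
now [ 0.5477 -0.1335 -0.3001] 0.018757705533380544 0.059873394595258894
[0.545, 2.233, 0.0] [-219.0, -13.0, -0.32]
[0.363, 0.189, 0.043] [-216.31, -13.83, -0.28]
[0.354, 0.205, 0.043] [-213.58, -14.54, -0.23]
[0.345, 0.22, 0.043] [-210.83, -15.13, -0.19]
[0.335, 0.235, 0.043] [-208.05, -15.6, -0.15]
[0.325, 0.249, 0.043] [-205.26, -15.95, -0.1]
[0.314, 0.263, 0.043] [-202.45, -16.18, -0.06]
[0.302, 0.276, 0.043] [-199.63, -16.29, -0.02]
[0.29, 0.289, 0.043] [-196.82, -16.28, 0.03]
[0.277, 0.301, 0.043] [-194.0, -16.14, 0.07]
[0.264, 0.313, 0.043] [-191.2, -15.88, 0.11]
[0.25, 0.324, 0.043] [-188.41, -15.5, 0.16]
[0.235, 0.335, 0.043] [-185.64, -15.0, 0.2]
[-0.164, 0.732, 0.0] [-178.29, -13.51, 0.2]
[-0.164, 0.732, 0.0] [-170.94, -12.02, 0.2]
[-0.164, 0.732, 0.0] [-163.59, -10.53, 0.2]
[-0.164, 0.732, 0.0] [-156.24, -9.04, 0.2]
[-0.164, 0.732, 0.0] [-148.88, -7.55, 0.2]
[-0.164, 0.732, 0.0] [-141.53, -6.06, 0.2]
[-0.164, 0.732, 0.0] [-134.18, -4.57, 0.2]
[-0.164, 0.732, 0.0] [-126.83, -3.08, 0.2]
[-0.388, 0.534, -0.04] [-120.93, -2.01, 0.16]
[-0.366, 0.549, -0.04] [-114.99, -1.17, 0.12]
[-0.344, 0.563, -0.04] [-109.02, -0.57, 0.08]
[-0.321, 0.576, -0.04] [-103.03, -0.21, 0.04]
[-0.298, 0.589, -0.04] [-97.03, -0.09, -0.0]
```

```bash
python3 - <<'E'
import plan; from plan import *
plan.f=.0095-.030
run([-.2475,-.0036,-.32],[(.42*.07,1/.07,10)])
E
```

```text
now [ 0.5477 -0.1335 -0.3001] 0.018757705533380544 0.059873394595258894
[0.549, 2.23, 0.0] [-247.5, -3.6, -0.32]
[0.236, 0.238, 0.042] [-244.69, -4.47, -0.28]
[0.226, 0.248, 0.042] [-241.85, -5.21, -0.24]
[0.216, 0.257, 0.042] [-238.97, -5.84, -0.19]
[0.205, 0.266, 0.042] [-236.08, -6.35, -0.15]
[0.193, 0.274, 0.042] [-233.16, -6.73, -0.11]
[0.182, 0.282, 0.042] [-230.24, -6.99, -0.07]
[0.17, 0.29, 0.042] [-227.3, -7.13, -0.03]
[0.157, 0.296, 0.042] [-224.36, -7.14, 0.02]
[0.145, 0.303, 0.042] [-221.42, -7.04, 0.06]
[0.132, 0.309, 0.042] [-218.49, -6.8, 0.1]
```

play_rows --pt "0.18 0.75 0 0 0 0 6" --pt "0.18 0.75 0 0 0 0 6" --pt "0.18 0.73 0 0 0 0 6" --pt "0.24 0.24 0 0 0 0.042 6" --pt "0.23 0.25 0 0 0 0.042 6" --pt "0.22 0.26 0 0 0 0.042 6" --pt "0.2 0.27 0 0 0 0.042 6" --pt "0.19 0.27 0 0 0 0.042 6" --pt "0.18 0.28 0 0 0 0.042 6" --pt "0.17 0.29 0 0 0 0.042 6" --pt "0.16 0.3 0 0 0 0.042 6" --pt "0.14 0.3 0 0 0 0.042 6" --pt "0.13 0.31 0 0 0 0.042 6" --pt "0 0 0 0 0 0 6" --pt "0 0 0 0 0 0 6"

```text
time: 12.72
ee_pos: [0.5705, -0.0828, 0.0173]
eef_rot: [0.998, 0.06, -0.0, -0.0]
ft_force: [-0.3, 1.1, 0.0]
width: 0.0599
```

```bash
python3 - <<'E'
from h import *
A=snap('scene','a4');B=snap('side','b4');w=snap('wrist','w4')
from plan import D,R
C=np.array([-.190,0,]);
i1=cv2.resize(cv2.imread('pics/a4.png')[230:345,190:370],None,fx=2.2,fy=2.2);i2=cv2.resize(cv2.imread('pics/b4.png')[170:285,230:410],None,fx=2.2,fy=2.2);i3=cv2.resize(cv2.imread('pics/w4.png')[:430],None,fx=.75,fy=.75)
o=np.zeros((600,800,3),np.uint8);o[:253,:396]=i1;o[:253,400:796]=i2;o[255:255+i3.shape[0],:480]=i3;cv2.imwrite('pics/v4.png',o)
E
```

```text
(no output)
```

View pics/v4.png

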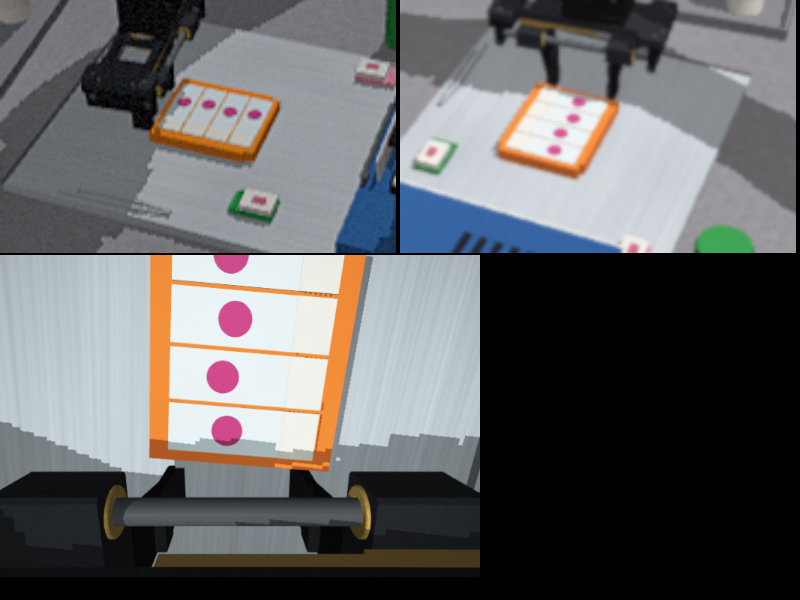

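```bash
python3 - <<'E'
from h import *
from plan import D,R
c=ld('w4');q=back(c,np.array([(150,203),(329,214),(360,0),(151,0)])/.75,.026)[:,:2];print(q)
d=q[1]-q[0];L=np.linalg.norm(d);t=d/L;n=np.array([-t[1],t[0]]);C=q[:2].mean(0)+.059*n
print('L',L,'edge yaw rel dryer',np.arctan2(t[1],t[0])-(D[2]-np.pi/2),'C in dryer',(C-D[:2])@R)
for i,j in((0,3),(1,2)):
  e=q[j]-q[i];print('side yaw rel',np.arctan2(e[1],e[0])-D[2])
A=ld('a4');B=ld('b4')
qa=back(A,np.array([(181,79),(279,98),(250,152),(150,130)])/2.2+[190,230],.026)[:,:2]
print('A dryer',((qa-D[:2])@R).round(4).tolist(),((qa.mean(0)-D[:2])@R))
qb=back(B,(np.array([(540,84),(618,98),(577,168),(499,150)])-[400,0])/2.2+[230,170],.026)[:,:2]
print('B dryer',((qb-D[:2])@R).round(4).tolist(),((qb.mean(0)-D[:2])@R))
print('tcp',(r.read_state()['ee_pos'][:2]-D[:2])@R)
E
```

```text
[[ 0.52216946 -0.07067464]
 [ 0.61876536 -0.06521432]
 [ 0.61179706  0.03779263]
 [ 0.51829191  0.02647417]]
L 0.09675010464300553 edge yaw rel dryer 0.0362636903950382 C in dryer [-0.18222637 -0.00745774]
side yaw rel 0.019688681724359558
side yaw rel 0.0473422511614614
A dryer [[-0.24, 0.0359], [-0.1234, 0.0407], [-0.1233, -0.0503], [-0.2375, -0.0531]] [-0.18105979 -0.00670907]
B dryer [[-0.2334, -0.0483], [-0.2431, 0.0405], [-0.1232, 0.0405], [-0.118, -0.0443]] [-0.17941959 -0.00290673]
tcp [-0.25630857 -0.00951036]
```

play_rows --pt "-0.08 0.7 0 0 0 0 6" --pt "-0.08 0.7 0 0 0 0 6" --pt "-0.08 0.7 0 0 0 0 6" --pt "-0.08 0.7 0 0 0 0 6" --pt "-0.08 0.7 0 0 0 0 6" --pt "-0.08 0.7 0 0 0 0 6" --pt "-0.09 0.7 0 0 0 0 6" --pt "-0.09 0.7 0 0 0 0 6" --pt "-0.09 0.7 0 0 0 0 6" --pt "-0.14 0.45 0 0 0 -0.025 6" --pt "-0.14 0.45 0 0 0 -0.025 6" --pt "-0.14 0.45 0 0 0 -0.025 6" --pt "-0.14 0.45 0 0 0 -0.025 6" --pt "0 0 0 0 0 0 6" --pt "0 0 0 0 0 0 6"

```text
time: 14.75
ee_pos: [0.5579, -0.0022, 0.0176]
eef_rot: [1.0, 0.01, 0.0, -0.0]
ft_force: [-0.3, 0.1, -0.4]
width: 0.0603
```

```bash
python3 - <<'E'
from h import *
from plan import D,R
A=snap('scene','a5');w=snap('wrist','w5')
s=r.read_state();print('tcp',(s['ee_pos'][:2]-D[:2])@R,s['ee_pos'])
i1=cv2.resize(cv2.imread('pics/a5.png')[225:345,230:410],None,fx=2,fy=2);i3=cv2.imread('pics/w5.png')[:350]
o=np.zeros((600,640,3),np.uint8);o[:240,:360]=i1;o[245:595]=i3;cv2.imwrite('pics/v5.png',o)
E
```

```text
tcp [-0.17528733  0.00162292] [ 0.55791862 -0.00228434  0.01759   ]
```

View pics/v5.png

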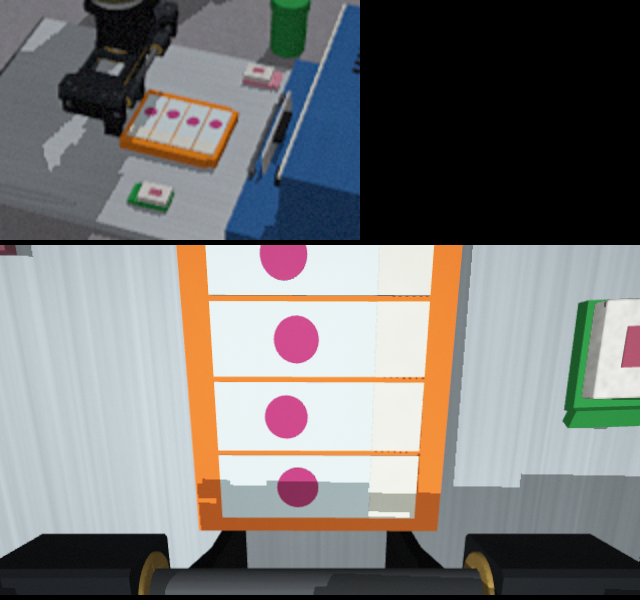

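```bash
python3 - <<'E'
from h import *
from plan import D,R
c=ld('w5');q=back(c,np.array([(201,284.5),(438,285),(462,1),(177,1)]),.026)[:,:2];Q=(q-D[:2])@R;print(Q.round(4).tolist())
d=Q[1]-Q[0];print('yaw',np.arctan2(d[1],d[0])+np.pi/2,'C',Q[:2].mean(0)+[.059,0],Q.mean(0))
A=ld('a5');qa=(back(A,np.array([(148,92),(238,107),(213,157),(120,141)])/2+[230,225],.026)[:,:2]-D[:2])@R;print(qa.round(4).tolist(),qa.mean(0))
# flap panel/tab from scene
print((back(A,np.array([(289,97),(263,175)])/2+[230,225],.062)[:,:2]-D[:2])@R)
E
```

```text
[[-0.1632, 0.0484], [-0.1633, -0.0481], [-0.0605, -0.0478], [-0.0606, 0.0488]]
yaw -0.0008166261659738883 C [-0.10428535  0.0001206 ] [-0.11190513  0.00031375]
[[-0.1579, 0.0431], [-0.0447, 0.052], [-0.0468, -0.0397], [-0.1577, -0.0493]] [-0.10176134  0.00151871]
[[ 0.01767318  0.04883769]
 [ 0.02352693 -0.08365748]]
```

play_rows --pt "-0.015 0.75 0 0 0 0 6" --pt "-0.015 0.75 0 0 0 0 6" --pt "-0.015 0.75 0 0 0 0 6" --pt "-0.015 0.75 0 0 0 0 6" --pt "-0.015 0.75 0 0 0 0 6" --pt "-0.015 0.75 0 0 0 0 6" --pt "-0.015 0.75 0 0 0 0 6" --pt "-0.015 0.75 0 0 0 0 6" --pt "-0.015 0.75 0 0 0 0 6" --pt "-0.015 0.75 0 0 0 0 6" --pt "-0.015 0.7 0 0 0 0 6" --pt "-0.015 0.7 0 0 0 0 6" --pt "-0.015 0.7 0 0 0 0 6" --pt "-0.015 0.7 0 0 0 0 6" --pt "-0.015 0.7 0 0 0 0 6" --pt "-0.015 0.7 0 0 0 0 6" --pt "-0.015 0.7 0 0 0 0 6" --pt "-0.015 0.7 0 0 0 0 6" --pt "0 0 0 0 0 0 6"

```text
time: 17.23
ee_pos: [0.5546, 0.13, 0.0175]
eef_rot: [1.0, 0.011, -0.0, -0.0]
ft_force: [-0.5, 0.5, -0.9]
width: 0.0598
```

play_rows --pt "-0.01 0.5 0 0 0 0 6" --pt "-0.01 0.5 0 0 0 0 6" --pt "-0.01 0.5 0 0 0 0 6" --pt "-0.01 0.3 0 0 0 0 6" --pt "0 0.15 0 0 0 0 6" --pt "0 0.1 0 0 0 0 6" --pt "0 0 0 0 0 0 6"

```text
time: 18.1
ee_pos: [0.5547, 0.1493, 0.0176]
eef_rot: [1.0, 0.01, 0.0, -0.0]
ft_force: [-0.6, -0.6, -1.5]
width: 0.06
```

play_rows --pt "0 0.15 0 0 0 0 6" --pt "0 0.15 0 0 0 0 6" --pt "0 0 0 0 0 0 6"

```text
time: 18.48
ee_pos: [0.5548, 0.1525, 0.0176]
eef_rot: [1.0, 0.01, 0.0, -0.0]
ft_force: [0.3, 0.3, -0.5]
width: 0.0601
```

play_rows --pt "0 0.15 0 0 0 0 6" --pt "0 0.15 0 0 0 0 6" --pt "0 0 0 0 0 0 6"

```text
time: 18.85
ee_pos: [0.5549, 0.1532, 0.0176]
eef_rot: [1.0, 0.009, -0.0, 0.001]
ft_force: [-0.5, -8.1, 3.5]
width: 0.06
```

Contact with the stop at -8 N; the TCP is 20 mm outside the mouth, as predicted for fully home. I'm backing off, closing the fingers, rising and tilting to reach behind the flap.

play_rows --pt "0 0.05 0 0 0 0 6" --pt "0 0 0 0 0 0 6" --pt "0 -1 0 0 0 0 6" --pt "0 -3 0 0 0 0 6" --pt "0 0 3 0 0 0 3" --pt "0 0 5 0 0 0 0" --pt "0 0 5 0 0 0 0" --pt "-2 2 3 0.145 0 0 0" --pt "-2.3 3 0 0.145 0 -0.02 0" --pt "0 3 0 0.146 0 0 0" --pt "0 1.3 0 0 0 0 0" --pt "0 0 0 0 0 0 0" --pt "0 0 0 0 0 0 0"

```text
time: 20.48
ee_pos: [0.5118, 0.2093, 0.1779]
eef_rot: [0.976, 0.001, 0.002, -0.216]
ft_force: [-0.7, -0.4, -0.3]
width: 0.0004
```

```bash
python3 - <<'E'
from h import *
from plan import D,R
s=r.read_state();print(s['ee_pos'],s['eef_rot'],s['width'],s['joint_positions'].round(2),(s['ee_pos'][:2]-D[:2])@R)
A=snap('scene','a6');B=snap('side','b6');w=snap('wrist','w6')
i1=cv2.resize(cv2.imread('pics/a6.png')[215:345,300:480],None,fx=2.2,fy=2.2);i2=cv2.resize(cv2.imread('pics/b6.png')[170:300,200:380],None,fx=2.2,fy=2.2);i3=cv2.resize(cv2.imread('pics/w6.png'),None,fx=.64,fy=.64)
o=np.zeros((600,800,3),np.uint8);o[:286,:396]=i1;o[:286,400:796]=i2;o[290:290+307,:410]=i3;cv2.imwrite('pics/v6.png',o)
E
```

```text
[0.51178056 0.20929623 0.1778675 ] [ 9.76490135e-01  7.47047837e-04  2.32695749e-03 -2.15548237e-01] 0.00041156456764285845 [ 0.57  0.25 -0.87  1.81 -0.26  1.05 -0.16] [0.03718216 0.04347715]
```

View pics/v6.png

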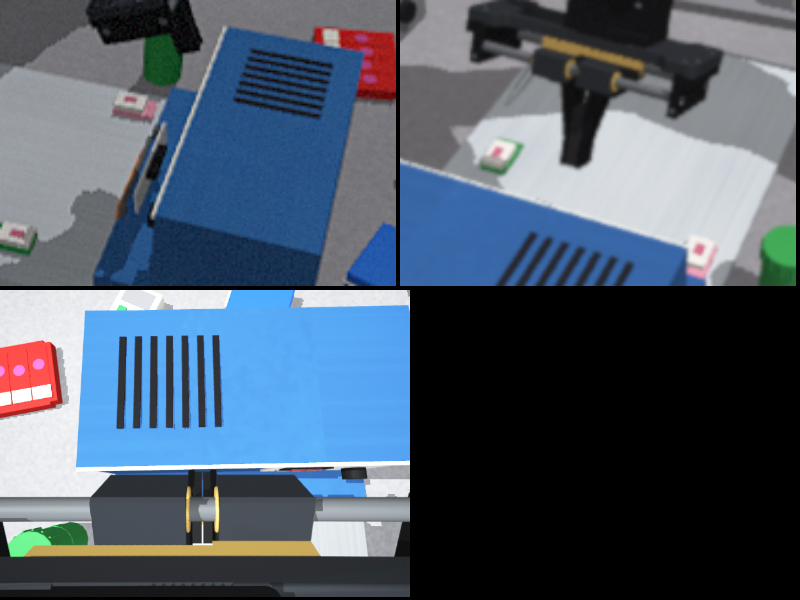

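play_rows --pt "0 0.23 -4 0 0 0 0" --pt "0 0 -4 0 0 0 0" --pt "0 0 -2 0 0 0 0" --pt "0 0 -1 0 0 0 0" --pt "0 0 0 0 0 0 0"

```text
time: 21.25
ee_pos: [0.5117, 0.2111, 0.0676]
eef_rot: [0.976, -0.0, 0.002, -0.216]
ft_force: [-0.3, 0.3, 1.1]
width: 0.0002
```

play_rows --pt "0 0 -0.8 0 0 0 0" --pt "0 0 -0.7 0 0 0 0" --pt "0 0 0 0 0 0 0"

```text
time: 21.62
ee_pos: [0.5115, 0.2109, 0.0522]
eef_rot: [0.976, -0.0, 0.002, -0.216]
ft_force: [0.5, 0.2, 0.3]
width: 0.0006
```

play_rows --pt "0 -0.5 0.1 0 0 0 0" --pt "0 -0.5 0.1 0 0 0 0" --pt "0 -0.6 0.1 0 0 0 0" --pt "0 -0.45 0.35 0 0 0 0" --pt "0 -0.45 0.35 0 0 0 0" --pt "0 -0.4 0.05 0 0 0 0" --pt "0 -0.4 0.05 0 0 0 0" --pt "0 -0.45 -0.1 0 0 0 0" --pt "0 -0.45 -0.1 0 0 0 0" --pt "0 -0.3 -0.25 0 0 0 0" --pt "0 -0.3 -0.25 0 0 0 0" --pt "0 0 0 0 0 0 0"

```text
time: 23.12
ee_pos: [0.5116, 0.1627, 0.0562]
eef_rot: [0.976, -0.0, 0.002, -0.216]
ft_force: [-1.7, -0.1, -0.5]
width: 0.0005
```

```bash
python3 - <<'E'
from h import *
A=snap('scene','a7');B=snap('side','b7')
i1=cv2.resize(cv2.imread('pics/a7.png')[205:335,300:480],None,fx=2.2,fy=2.2);i2=cv2.resize(cv2.imread('pics/b7.png')[170:300,200:380],None,fx=2.2,fy=2.2)
cv2.imwrite('pics/v7.png',np.hstack([i1,i2]))
E
```

```text
(no output)
```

View pics/v7.png

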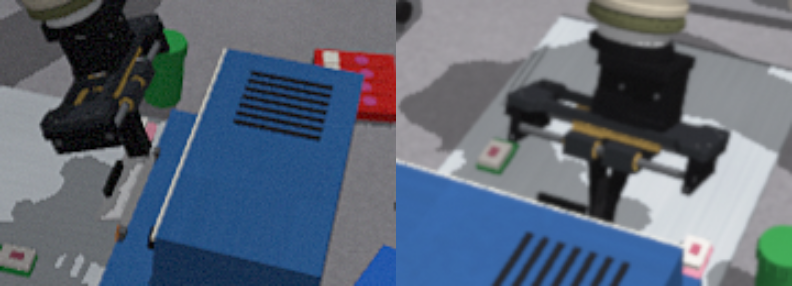

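The flap has swung over: the tab is now forward of the hinge at (113,178). I'm pressing it on down.

play_rows --pt "0 -0.47 -0.45 0 0 0 0" --pt "0 -0.48 -0.45 0 0 0 0" --pt "0 -0.3 -0.25 0 0 0 0" --pt "0 -0.3 -0.25 0 0 0 0" --pt "0 -0.15 -0.4 0 0 0 0" --pt "0 -0.15 -0.4 0 0 0 0" --pt "0 -0.1 -0.4 0 0 0 0" --pt "0 -0.1 -0.4 0 0 0 0" --pt "0 0.2 0 0 0 0 0" --pt "0 0.2 0 0 0 0 0" --pt "0 0.1 0 0 0 0 0" --pt "0 0 0 0 0 0 0"

```text
time: 24.72
ee_pos: [0.5114, 0.1446, 0.0255]
eef_rot: [0.977, -0.001, 0.002, -0.215]
ft_force: [-2.7, -13.7, 2.8]
width: 0.0001
```

play_rows --pt "0 -1 0 0 0 0 0" --pt "0 -3 0 0 0 0 0" --pt "0 -2 3 0 0 0 0" --pt "0 -3 5 0 0 0 0" --pt "0 -5 5 0 0 0 0" --pt "-3 -5 2 0 0 0 0" --pt "-4 -4 0 0 0 0 0" --pt "0 0 0 0 0 0 0" --pt "0 0 0 0 0 0 0" --pt "0 0 0 0 0 0 0"

```text
time: 25.98
ee_pos: [0.4422, -0.0753, 0.1708]
eef_rot: [0.976, 0.001, 0.002, -0.217]
ft_force: [-0.4, 0.3, -0.3]
width: 0.0007
```

```bash
python3 - <<'E'
from h import *
from plan import D,R
A=snap('scene','a8');B=snap('side','b8');W=snap('wrist','w8')
def L(x,y,z): return np.r_[D[:2]+R@[x,y],z]
s=4
def ov(c,f,box,s,ang=(0,)):
    x,y,w,h=box;im=cv2.resize(cv2.imread(f'pics/{f}.png')[y:y+h,x:x+w],None,fx=s,fy=s,interpolation=cv2.INTER_CUBIC)
    return im
p=proj(A,[L(-.018,.058,.044),L(-.018,-.058,.044),L(-.018,.058,.016),L(-.018,-.058,.016),L(-.028,.025,.021),L(-.028,-.025,.021)]);print(((p-[320,225])*4).round().tolist())
i1=ov(A,'a8',(320,225,110,130),4);i2=ov(B,'b8',(320,130,130,130),2.7)
i3=cv2.resize(cv2.imread('pics/w8.png')[:300],None,fx=.55,fy=.55)
o=np.zeros((600,800,3),np.uint8);o[:520,:440]=i1;o[:351,445:796]=i2[:351,:351];o[355:520,445:797]=i3[:165];cv2.imwrite('pics/v8.png',o)
E
```

```text
[[162.0, 195.0], [105.0, 324.0], [161.0, 229.0], [104.0, 360.0], [129.0, 255.0], [105.0, 311.0]]
```

View pics/v8.png

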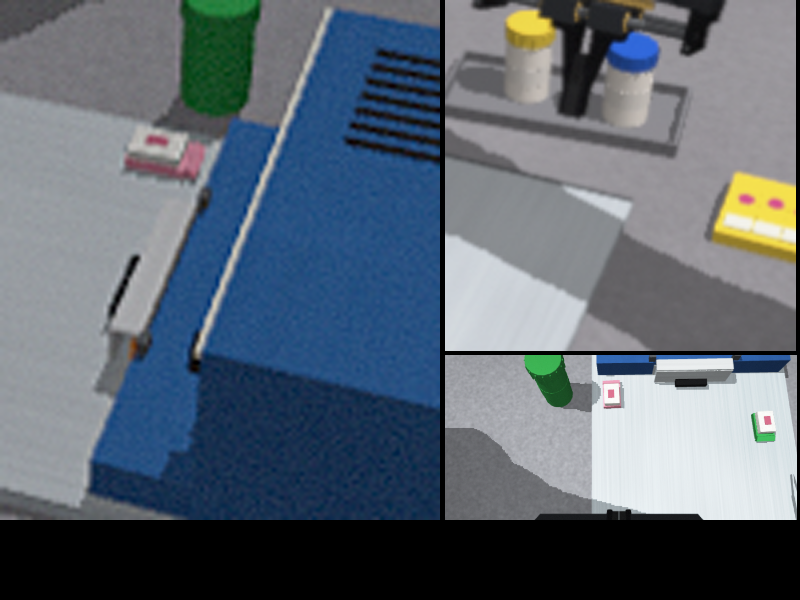

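```bash
python3 - <<'E'
from h import *
from plan import D,R
def L(x,y,z): return np.r_[D[:2]+R@[x,y],z]
def fl(x,y,z,t): a=-t; c,s=np.cos(a),np.sin(a); return L(c*x-s*z,y,.039+s*x+c*z)
A=ld('a8');o=lambda P:((proj(A,P)-[320,225])*4).round().tolist()
for t in(0,.1,.3): print(t,o([fl(-.018,.058,.005,t),fl(-.018,-.058,.005,t),fl(-.018,.058,-.023,t),fl(-.018,-.058,-.023,t),fl(-.028,.025,-.018,t),fl(-.028,-.025,-.018,t)]))
print('hood corner',o([L(0,-.15,.039),L(0,.15,.039),L(0,-.15,.012),L(.055,.15,.137)]), r.read_state()['ft_force'])
E
```

```text
0 [[162.0, 195.0], [105.0, 324.0], [161.0, 229.0], [104.0, 360.0], [129.0, 255.0], [105.0, 311.0]]
0.1 [[163.0, 193.0], [106.0, 322.0], [157.0, 226.0], [101.0, 357.0], [127.0, 251.0], [102.0, 306.0]]
0.3 [[166.0, 189.0], [109.0, 319.0], [151.0, 220.0], [94.0, 349.0], [123.0, 242.0], [98.0, 298.0]]
hood corner [[86.0, 457.0], [230.0, 116.0], [86.0, 492.0], [329.0, 6.0]] [ 0.22924394 -0.5436497   0.0829691 ]
```

```bash
python3 -c "
from h import *
print(r.close_job())"
```

```text
the job is handed in; nothing more can be done
None
```

I handed the job in at about 26 s of the 70 s. All three steps were done in order, though the tray's final position was checked only by force and position.

- **Jar:** the blue-capped jar stands upright on the drip tray's floor at its free end, about 65 mm from the middle. The last picture shows it upright next to the yellow-capped jar.
- **Tray:** I pushed it flat with two spread fingers. Just before the mouth it measured less than 1 mm off centre and straight. It then went in until the stop pushed back with about 8 N, with the tool where "fully home" predicted. Once the flap was shut I could not see the tray to confirm this by eye.
- **Flap:** I swung it over and down until it met a firm stop at about 14 N. In the last picture, after allowing for a small offset of about 1 pixel, its edge and tab match the shut position better than 0.1 rad open.

The arm ended clear of everything, with about zero force on the tool. The pink and green cassettes and the yellow-capped jar look undisturbed; I did not re-measure the forceps, bottle, slide box or timer.

The estimates of the drip tray's middle from different cameras differed by up to about 15–20 mm. I placed the jar near their average, inside the allowed area on each of them.

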